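# Drift a routing template into line on a game-board blank and fit its bolts

### The arm

A 6-joint arm with a two-finger parallel gripper is mounted at the origin on the work surface. World frame = base frame: x ahead of the robot, y to its left, z up, the work surface at z = 0. Lengths are in m, angles in degrees, forces in N, time in s.
With the tool pointing down it reaches from about 0.275 to 0.825 m from the base axis. Payload 5.2 kg.
Tool frame: the origin (TCP) lies on the centre line of the jaws, within the pads' length; the fingertips stand 17 mm ahead of it and the grasp point (between the pads) lies 2 mm behind it; z points along the fingers, y is the line along which they close (so a half turn about z gives the same grasp; the last joint's range is limited). The gripper opens to 93 mm and grips with 3 to 60 N. Pads are 15 mm wide; open, the fingers measure 128 mm over their backs; the gripper's body (75 mm by 188 mm) begins 65 mm behind the grasp point.
Start: joints at [64.068, 14.817, 87.949, -0, 77.235, -11.62], TCP at [0.136, 0.533, 0.236] pointing down, gripper open.
Joint ranges: [-179.93, 179.93], [-52.35, 119.4], [10.71, 147.94], [-69.91, 249.91], [12.55, 155.21], [-178.61, 178.61]. Speed limits (degrees/s): [147.25, 147.25, 180, 180, 180, 180].

### API

Orientations are given as a 3x3 rotation matrix whose columns are the frame's x, y, z axes.
In Python, from cell import env gives the robot as it stands. Calls block until the motion is done:
- env.goto(position, orientation): joint-space move of the TCP to a pose.
- env.move_straight(position, v=0.15, rot=None): straight line of the TCP; rot=None keeps the orientation; v is the mean speed in m/s.
- env.move_joints(angles): joint-space move.
- env.open() and env.close(f_grip=None): open the fingers fully, or close them until they stop; f_grip is the grip in N (None keeps the last).
- env.dwell(seconds).
- env.solve_ik(position, orientation): joint angles nearest the present ones, or None.
- env.get_state(): the state.
- env.capture(name): name is "scene" or "top" or "wrist"; returns the picture (480x640x3 uint8, red, green, blue); there is no depth.
- env.camera_model(name): a dict with "K" (3x3 intrinsics, pixels), "k1" (the pictures are not rectified: a ray, as slopes to the right and down, at radius r is drawn at 1 + k1 r^2 times it, then the intrinsics apply), "eye" and "rotation" of the camera in the world; the wrist camera has in their place "hand_eye" (4x4, takes a point from camera to tool coordinates, whose origin is the TCP and whose axes are the flange's). Camera axes: x right, y up, looking along -z (the intrinsics and any distortion apply to the point x, -y, -z); pixel columns grow to the right and rows downward; lengths in m; the calibration is good to about 2 mm. A picture is of the moment at which its call begins: read the wrist's pose just before it. camera_model takes no time and is no camera call.
A pose or a line that the arm cannot do raises env.PlanningError and nothing moves.
- env.job_done(): hands the job in; it is judged then, once.
The state is a dict: "clock": time; "joint_positions": joint angles; "joint_vel": joint speeds; "joint_efforts": joint torques, N m; "tcp_pos": TCP position; "ee_rot": TCP orientation; "wrist_force": force on the tool from outside, world axes, zero at the start; "wrist_torque": the same for the moment, N m; "gripper_width": opening from 0.0 (shut) to 1.0 (fully open); "grasp_force": force on a finger pad.
Only numpy, scipy, OpenCV 4.12 (cv2) and the standard library are available. Lean on these libraries where they do the work, as an engineer would, in place of code of your own. Each camera call takes 0.05 s, during which the arm holds its last target. There are 200 camera calls.

### The job

The routing template is held on the game-board blank by one bolt only and has swung out of line with the holes below. Work the drift pin gently by feel through the locating hole, letting it follow the hole in the blank and draw the template into line, until its collar sits on the template; then, leaving the drift in, fit the two loose bolts in the two empty bolt holes, heads fully down. Do not force the drift or the bolts and do not disturb the other things on the bench.

Things in the scene. Friction and masses are not known exactly. Their poses are not given: they have to be found in the camera images.
- jig: The whole fixed assembly: two bearers 40 mm high, on them a wooden blank 192 x 420 x 30 mm, on that the template. Origin on the bench under the middle; x across, y along. The blank is clamped askew about the first bolt, immovable; its holes (as the template's) are not measured: 3 to 8 mm to one side at the locating hole. The drift bruises them when wedged over 15 N or pressed on top over 40 N.
- template: Aluminium routing template 170 x 400 x 8 mm with ten 45 mm openings, top face 78 mm above the bench. Turns stiffly (about 2.8 N at the locating hole) by a degree or so about the first bolt, whose 18 mm head stands 14.5 mm above it. Origin: on the first bolt's axis, at the underside (70 mm above the bench); x across, y along it, z up. Its centre is at x=65, y=168 mm.
- locating_hole (a point): Centre of the 20 mm locating hole at the template's top face, diagonally opposite the first bolt (x=130, y=336 mm in the template). It passes the template (8 mm) and the blank (30 mm); 40 mm are free below. The blank's hole is offset from it 3 to 8 mm square to the line from the first bolt; partly seen through it.
- bolt_hole_a (a point): Centre of a 14 mm bolt hole at the template's top face (x=130, y=0 mm in the template). Passes template and blank; lies over the blank's own 14 mm hole only when the template is in line.
- bolt_hole_b (a point): Centre of the other 14 mm bolt hole at the template's top face (x=0, y=336 mm in the template). Otherwise as bolt_hole_a.
- holder: Fixed wooden block 180 x 60 x 70 mm with three holes in a row along its x, 60 mm apart: drift at x=-60 mm, the bolts at x=0 and x=+60 mm. Origin: centre of its underside. It stands to the left or the right of the jig.
- drift: Steel drift pin, about 240 g, upright, z up. Origin: on its axis, underside of the collar. Above: collar 30 mm wide, 4 mm thick, then a round grip 22 mm wide, 42 mm tall (top at +46 mm). Below: shank 19 mm wide down to -20 mm, then an even taper to a blunt tip 12 mm wide (chamfered, flat end 9 mm wide) at -64 mm. Starts in the holder, collar on the holder's top.
- bolt1: Cap-head steel bolt, 70 g, upright, z up. Origin: on its axis, underside of the head. Round head 18 mm wide, 12 mm tall; shank 12 mm wide, 52 mm long, foot chamfered. Starts in the holder, the head's underside 12 mm above the holder's top. Either bolt fits either bolt hole.
- bolt2: The other bolt, the same as bolt1.
- nut_tray: Loose wooden tray 160 x 100 x 45 mm with nuts, on the other side of the jig from the holder. Origin: centre of its underside. Leave alone.
- spanner: Loose spanner on the bench beyond the jig. Leave alone.
- mallet: Loose hammer on the bench beyond the jig. Leave alone.
- offcut: Loose wooden offcut 50 x 80 x 30 mm on the bench between robot and jig. Origin: centre of its underside. Leave alone.
Mind the look-alikes: they are no part of the job. What is shaped like the drift but blue, brown or yellow is not meant.

How it is judged (in metres and radians):
On the way, in this order (a step that is already met when the one before it is completed fails the run):
1. the drift is home: its collar on the template, upright in the locating hole (z of drift in the frame of locating_hole below 0.002 m and horizontal distance between drift and locating_hole below 0.003 m and angle between drift's own z axis and vertical below 0.07 rad), for 0.2 s.
2. both bolts are home with the drift still home (all of step 1 and ((z of bolt1 in the frame of bolt_hole_a below 0.002 m and horizontal distance between bolt1 and bolt_hole_a below 0.003 m and angle between each of bolt1, bolt2's own z axis and vertical below 0.07 rad and z of bolt2 in the frame of bolt_hole_b below 0.002 m and horizontal distance between bolt2 and bolt_hole_b below 0.003 m) or (z of bolt1 in the frame of bolt_hole_b below 0.002 m and horizontal distance between bolt1 and bolt_hole_b below 0.003 m and angle between each of bolt1, bolt2's own z axis and vertical below 0.07 rad and z of bolt2 in the frame of bolt_hole_a below 0.002 m and horizontal distance between bolt2 and bolt_hole_a below 0.003 m))), for 0.2 s.
At the end, for the whole second after the job is handed in: The drift stands in the locating hole, collar within 2 mm of the template's top, within 3 mm of the hole's centre and 0.07 rad of upright; one bolt in each bolt hole, underside of the head within 2 mm of the template's top, within 3 mm of centre and 0.07 rad of upright; all released and at rest (all of step 2 and linear speed of each of drift, bolt1, bolt2 below 0.02 m/s); the robot touches nothing.
It fails at once if drift wedged in the holes with more than 15 N while it is worked through (tip in the blank, collar not yet down) (contact force between drift and jig above 15 N and z of drift in the frame of locating_hole between 0.003 and 0.052 m).
It fails at once if drift pressed on the template or blank with more than 40 N before its collar is down (contact force between drift and jig above 40 N and z of drift in the frame of locating_hole above 0.003 m).
It fails at once if drift's collar or a bolt pressed on the template or blank with more than 80 N (contact force between any of drift, bolt1, bolt2 and jig above 80 N).
It fails at once if a bolt put in a hole while the drift is not home in the locating hole (not (z of drift in the frame of locating_hole below 0.006 m and horizontal distance between drift and locating_hole below 0.006 m) and ((horizontal distance between bolt1 and bolt_hole_a below 0.012 m and z of bolt1 in the frame of bolt_hole_a below 0.04 m) or (horizontal distance between bolt1 and bolt_hole_b below 0.012 m and z of bolt1 in the frame of bolt_hole_b below 0.04 m) or (horizontal distance between bolt2 and bolt_hole_a below 0.012 m and z of bolt2 in the frame of bolt_hole_a below 0.04 m) or (horizontal distance between bolt2 and bolt_hole_b below 0.012 m and z of bolt2 in the frame of bolt_hole_b below 0.04 m))).
It fails at once if a bystander moved by more than 20 mm (distance of any of nut_tray, spanner, mallet, offcut from where it was at the start of the episode above 0.02 m).
It also fails if it takes over 72 s, if anything falls off the work surface, if the arm or the gripper's body presses on something with over 40 N, if the wrist force passes 120 N, or if a joint passes its speed limit or range.

## Working session

There is one attempt and no reset: what is moved stays moved. The work goes in short steps, each a Python script; the robot and the scene stay as the last script left them, time stands still between calls to the robot, and variables do not carry over. Pictures are saved under pics/ and viewed, at most 10 in all, crops included, and the job is handed in when it is done.

```bash
ls; mkdir -p pics; python3 - <<'E'
from cell import env
import cv2,numpy as np
for n in("top","scene"):
    im=env.capture(n); cv2.imwrite(f"pics/{n}0.png",im[:,:,::-1])
    m=env.camera_model(n); print(n,{k:np.round(v,4).tolist() for k,v in m.items()})
print({k:np.round(v,4).tolist() for k,v in env.camera_model("wrist").items()})
print(env.get_state())
E
```

```text
pics
top {'K': [[525.0176, 0.0, 318.5819], [0.0, 525.0176, 240.3105], [0.0, 0.0, 1.0]], 'k1': -0.1252, 'eye': [0.4665, -0.0141, 1.2047], 'rotation': [[0.0219, 0.9957, -0.0896], [-0.9997, 0.0227, 0.0078], [0.0098, 0.0894, 0.9959]]}
scene {'K': [[464.3915, 0.0, 320.5064], [0.0, 464.3915, 235.2514], [0.0, 0.0, 1.0]], 'k1': 0.0352, 'eye': [0.9559, -0.5704, 0.7431], 'rotation': [[0.8032, -0.4106, 0.4316], [0.5957, 0.5632, -0.5727], [-0.0079, 0.7171, 0.697]]}
{'K': [[353.5647, 0.0, 313.2639], [0.0, 353.5647, 240.8579], [0.0, 0.0, 1.0]], 'k1': -0.0628, 'hand_eye': [[-0.0001, 0.97, 0.2432, 0.0662], [1.0, 0.0001, -0.0003, -0.0003], [-0.0003, 0.2432, -0.97, -0.1497], [0.0, 0.0, 0.0, 1.0]]}
{'clock': 0.1, 'joint_positions': array([ 6.40665311e+01,  1.48533560e+01,  8.80011423e+01,  3.17394472e-04,
        7.72339250e+01, -1.16191855e+01]), 'joint_vel': array([ 0.0591543 , -0.03626187, -0.10104731,  0.08229418,  0.00379126,
       -0.08782377]), 'joint_efforts': array([ 2.22229377e-03, -4.38219309e+01, -2.84645319e+01,  7.20318826e-02,
        3.62995255e-02, -8.26201085e-05]), 'tcp_pos': array([0.13576203, 0.53253725, 0.23494271]), 'ee_rot': array([[-9.68953715e-01,  2.47241249e-01, -6.79775517e-04],
       [ 2.47241982e-01,  9.68952776e-01, -1.38550994e-03],
       [ 3.16115165e-04, -1.51056405e-03, -9.99998809e-01]]), 'wrist_force': array([-0.01864533, -0.41595384,  0.26492589]), 'wrist_torque': array([ 0.00540761, -0.00658442,  0.03763222]), 'grasp_force': 0.0, 'gripper_width': 0.9984203799418544}
```

View pics/top0.png

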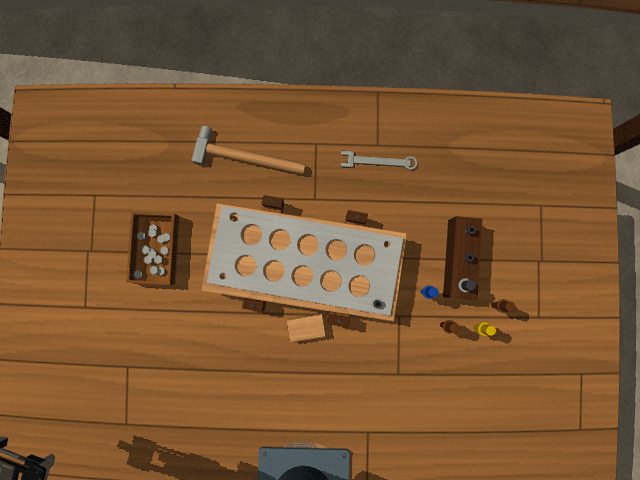

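View pics/scene0.png

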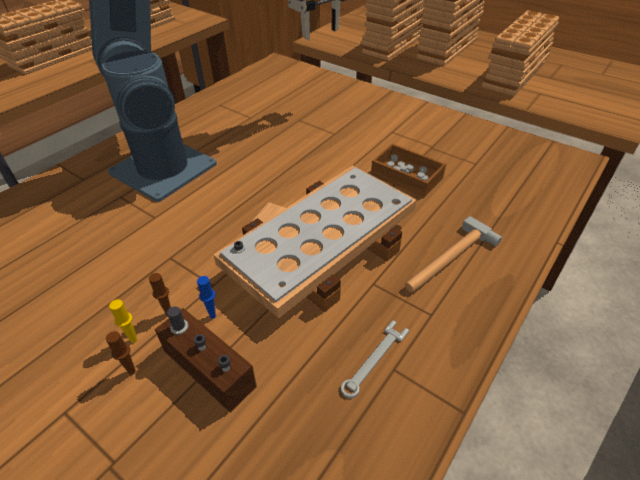

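Top view candidates for the drift: the steel-grey pin in the holder at (467,286). The look-alikes are blue (430,292), brown (450,327), brown (505,306) and yellow (487,330), all outside the holder. I choose the grey one. Bolts are at (471,257) and (472,230), the first bolt's head at (379,304), the locating hole at (234,217), hole a at (387,244) and hole b at (222,276).

```bash
cat > h.py <<'E'
from cell import env
import cv2,numpy as np
def ray(cam,px,st=None):
    m=env.camera_model(cam); K=np.array(m["K"]); k=m["k1"]
    d=np.array([(px[0]-K[0,2])/K[0,0],(px[1]-K[1,2])/K[1,1]]); u=d.copy()
    for _ in range(20): u=d/(1+k*(u@u))
    v=np.array([u[0],-u[1],-1.])
    if cam!="wrist": return np.array(m["eye"]),np.array(m["rotation"])@v
    H=np.array(m["hand_eye"]); R=st["ee_rot"]
    return st["tcp_pos"]+R@H[:3,3], R@H[:3,:3]@v
def onz(cam,px,z,st=None):
    o,d=ray(cam,px,st); return o+d*(z-o[2])/d[2]
def proj(p,st):
    m=env.camera_model("wrist");K=np.array(m["K"]);H=np.array(m["hand_eye"])
    q=st["ee_rot"].T@(np.array(p)-st["tcp_pos"]); c=H[:3,:3].T@(q-H[:3,3]); u=np.array([c[0],-c[1]])/-c[2]
    u=u*(1+m["k1"]*(u@u)); return K[:2,:2]@u+K[:2,2]
def down(deg): # tool x at yaw deg
    a=np.radians(deg);x=np.array([np.cos(a),np.sin(a),0]);z=np.array([0,0,-1.]);return np.c_[x,np.cross(z,x),z]
def snap(name):
    st=env.get_state(); im=env.capture("wrist")[:,:,::-1].copy(); cv2.imwrite(f"pics/{name}.png",im); return st,im
E
python3 - <<'E'
from h import *
for n,p,z in [("drift",(467,285),.116),("b1",(471,257),.094),("b2",(472,230),.094),("blue",(430,292),.1),("brownL",(450,327),.1),("yel",(487,330),.1),("brownR",(505,306),.1),("first",(379,304),.0925),("loc",(234,217),.078),("a",(387,244),.078),("b",(222,276),.078)]:
    print(n,onz("top",p,z).round(4))
im=cv2.imread("pics/top0.png")[200:340,380:540]
cv2.imwrite("pics/crop.png",cv2.resize(im,None,fx=4,fy=4,interpolation=cv2.INTER_CUBIC))
d=onz("top",(467,285),.116)
for yaw in (180,150,135,210,225,90): print(yaw, env.solve_ik([d[0],d[1],.1],down(yaw)), env.solve_ik([.53,.15,.16],down(yaw)))
E
```

```text
drift [ 0.4776 -0.3356  0.116 ]
b1 [ 0.5379 -0.3508  0.094 ]
b2 [ 0.5963 -0.3533  0.094 ]
blue [ 0.4616 -0.2605  0.1   ]
brownL [ 0.3885 -0.3041  0.1   ]
yel [ 0.3829 -0.3844  0.1   ]
brownR [ 0.4342 -0.4238  0.1   ]
first [ 0.4343 -0.1535  0.0925]
loc [0.6144 0.1615 0.078 ]
a [ 0.5632 -0.1709  0.078 ]
b [0.4862 0.1828 0.078 ]
180 [-4.60401344e+01  2.51483663e+01  9.32622714e+01 -2.54444375e-14
  6.15893623e+01 -1.36040134e+02] [ 4.19797465e+00  1.84587152e+01  9.40639914e+01 -2.54444375e-14
  6.74772934e+01 -8.58020253e+01]
150 [-4.60401344e+01  2.51483663e+01  9.32622714e+01 -2.54444375e-14
  6.15893623e+01 -1.06040134e+02] [ 4.19797465e+00  1.84587152e+01  9.40639914e+01 -2.54444375e-14
  6.74772934e+01 -5.58020253e+01]
135 [-4.60401344e+01  2.51483663e+01  9.32622714e+01 -2.54444375e-14
  6.15893623e+01 -9.10401344e+01] [ 4.19797465e+00  1.84587152e+01  9.40639914e+01 -2.54444375e-14
  6.74772934e+01 -4.08020253e+01]
210 [-4.60401344e+01  2.51483663e+01  9.32622714e+01 -2.54444375e-14
  6.15893623e+01 -1.66040134e+02] [ 4.19797465e+00  1.84587152e+01  9.40639914e+01 -2.54444375e-14
  6.74772934e+01 -1.15802025e+02]
225 None [ 4.19797465e+00  1.84587152e+01  9.40639914e+01 -2.54444375e-14
  6.74772934e+01 -1.30802025e+02]
90 [-4.60401344e+01  2.51483663e+01  9.32622714e+01 -2.54444375e-14
  6.15893623e+01 -4.60401344e+01] [ 4.19797465e+00  1.84587152e+01  9.40639914e+01 -2.54444375e-14
  6.74772934e+01  4.19797465e+00]
```

View pics/crop.png

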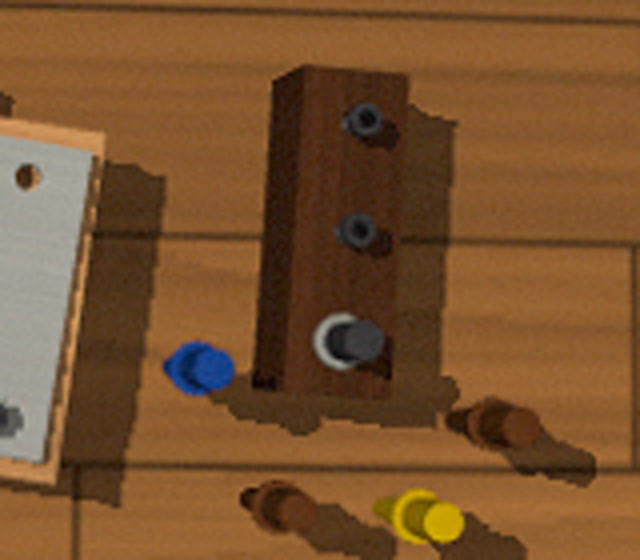

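The crop confirms the grey drift, with its white-rimmed collar, in the holder's near hole (grip top at about (471,285) in the top view). The blue, brown and yellow look-alikes stand around the holder. I'll grasp with the tool yawed 150° so the fingers clear them, and take close wrist views of the locating hole and then the drift.

```bash
python3 - <<'E'
from h import *
R=down(150); np.set_printoptions(suppress=True,precision=4)
env.goto([.614,.1615,.192],R); st,im=snap("loc"); print(st["clock"],st["tcp_pos"],proj([.614,.1615,.078],st))
env.goto([.475,-.345,.23],R); st2,im2=snap("dr"); print(st2["clock"],st2["tcp_pos"],st2["wrist_force"],proj([.475,-.345,.116],st2))
import pickle; pickle.dump((st,st2),open("st.pkl","wb"))
c=proj([.614,.1615,.078],st).astype(int)
a=cv2.resize(im[c[1]-50:c[1]+50,c[0]-60:c[0]+60],None,fx=6,fy=6,interpolation=cv2.INTER_CUBIC)
cv2.imwrite("pics/loc_c.png",a); print(c)
E
```

```text
2.275 [0.6136 0.1627 0.1922] [312.189  242.1568]
4.2333 [ 0.4756 -0.3441  0.2299] [ 0.8006 -0.1064 -0.4091] [311.859  240.9785]
[312 242]
```

View pics/loc_c.png

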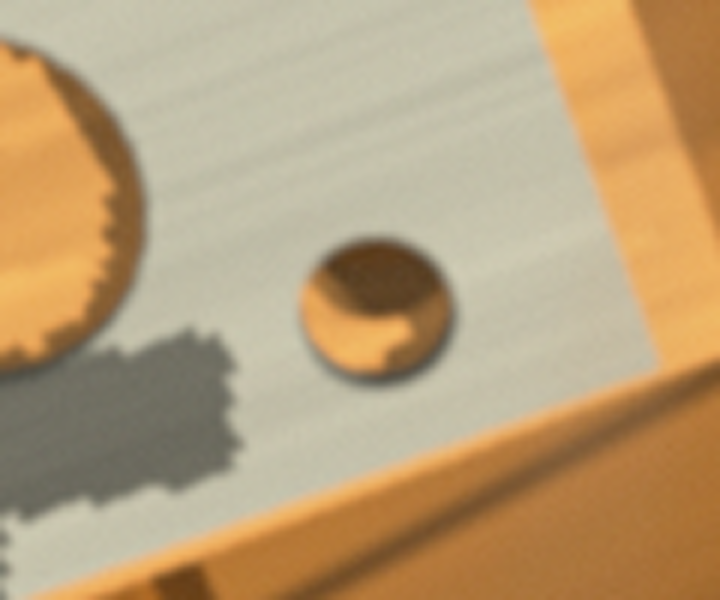

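View pics/dr.png

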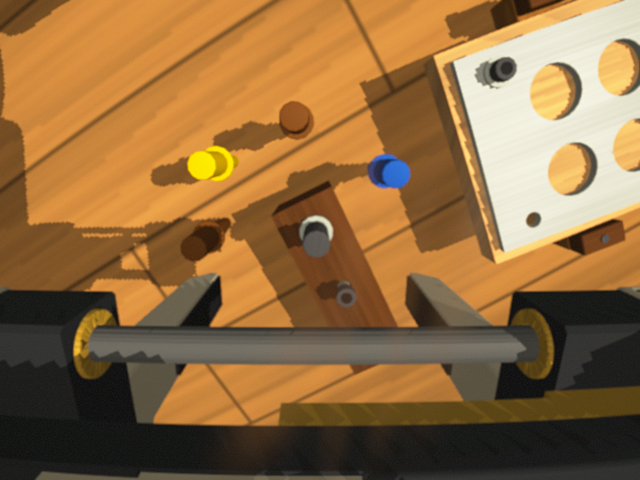

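Locating hole view: the template hole is centred at about crop (378,308). The blank's hole (dark) is displaced upward in the image, with its lower arc at crop (380,312), i.e. along the tool's +x, world 150°. The drift view shows the grey drift at (317,235), a bolt at (345,294) and blue at (390,172). Next, fit these.

```bash
python3 - <<'E'
from h import *
import pickle
from scipy.optimize import least_squares
np.set_printoptions(suppress=True,precision=4)
st,st2=pickle.load(open("st.pkl","rb"))
im=cv2.imread("pics/loc.png"); hsv=cv2.cvtColor(im,cv2.COLOR_BGR2HSV)
y0,x0=192,252
sub=hsv[y0:y0+100,x0:x0+120].astype(int)
big=cv2.resize(im[y0:y0+100,x0:x0+120],None,fx=4,fy=4,interpolation=cv2.INTER_CUBIC);hb=cv2.cvtColor(big,cv2.COLOR_BGR2HSV)
def px(c): return (c.reshape(-1,2)+.5)/4-.5+[x0,y0]
m=((hb[:,:,1]>85)|(hb[:,:,2]<100)).astype(np.uint8)
n,l,s,ce=cv2.connectedComponentsWithStats(m); k=l[205,252]; print(s[k],ce[k]) 
cn=max(cv2.findContours((l==k).astype(np.uint8),0,cv2.CHAIN_APPROX_NONE)[0],key=len)
def fit(P,r=None):
    c0=P.mean(0)
    f=(lambda p:np.hypot(*(P-p[:2]).T)-r) if r else (lambda p:np.hypot(*(P-p[:2]).T)-p[2])
    s=least_squares(f,np.r_[c0,.01] if not r else c0,loss="soft_l1",f_scale=.0003); return s.x,np.abs(s.fun).mean()
P=np.array([onz("wrist",p,.078,st)[:2] for p in px(cn)]); print("template hole",fit(P),fit(P,.010))
T=fit(P,.010)[0]
# dark part
d=((l==k)&(hb[:,:,2]<125)).astype(np.uint8)
print("V col profile",hb[155:260:5,252,2])
c2=px(max(cv2.findContours(d,0,cv2.CHAIN_APPROX_NONE)[0],key=len))
Q=np.array([onz("wrist",p,.078,st)[:2] for p in c2]); Q7=np.array([onz("wrist",p,.070,st)[:2] for p in c2])
inn=(np.hypot(*(Q-T).T)<.0085)&(c2[:,1]<y0+55); 
r=least_squares(lambda p:np.hypot(*(Q7[inn]-p).T)-.010,T+.006*np.array([-.866,.5]),loss="soft_l1",f_scale=.0003)
print("blank",r.x,np.abs(r.fun).mean(),inn.sum(),"offset",r.x-T,np.hypot(*(r.x-T)))
im2=cv2.imread("pics/dr.png"); b=cv2.resize(im2[190:290,270:370],None,fx=6,fy=6,interpolation=cv2.INTER_CUBIC); cv2.imwrite("pics/dr_c.png",b)
E
```

```text
[ 200  162  101   93 7076] [250.0996 206.9038]
template hole (array([0.6157, 0.1623, 0.0092]), np.float64(0.00024839819860729407)) (array([0.6153, 0.1624]), np.float64(0.0007845841072118803))
V col profile [175 126  94  94  93  92  90  96  95  91  89 139 218 240 241 239 235 227
 181 110 106]
blank [0.61   0.1681] 0.00029039922558469323 84 offset [-0.0053  0.0057] 0.007802058337184866
```

View pics/dr_c.png

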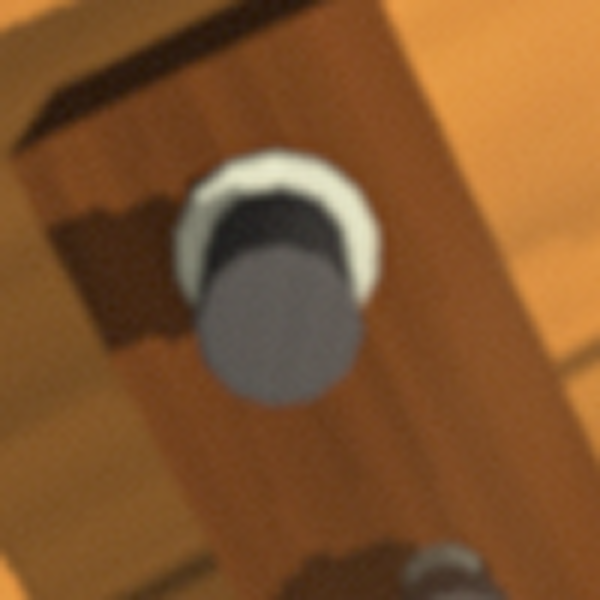

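```bash
python3 - <<'E'
from h import *
import pickle
np.set_printoptions(suppress=True,precision=4)
st,st2=pickle.load(open("st.pkl","rb"))
u=np.array([np.cos(np.radians(149.5)),np.sin(np.radians(149.5))])
T=onz("wrist",(314.5,243.2),.078,st)[:2]
e=onz("wrist",(314.5,244.7),.070,st)[:2]; 
print("T",T,"blank off",(e-T)@u+.010)
D=onz("wrist",(316.4,243.8),.116,st2)[:2]; print("drift",D,"collar chk",onz("wrist",(277/6+269.6,250/6+189.6),.074,st2)[:2])
R=down(150)
env.open()
env.move_straight([*D,.13],v=.15); env.move_straight([*D,.100],v=.08)
env.close(f_grip=25); s=env.get_state(); print(s["tcp_pos"],s["gripper_width"],s["grasp_force"],s["clock"],s["wrist_force"])
env.move_straight([*D,.20],v=.15)
s=env.get_state(); print(s["tcp_pos"],s["gripper_width"],s["clock"],s["wrist_force"])
s,im=snap("held"); print(s["clock"])
g=s["clock"]
t=s["tcp_pos"].copy()
for i in range(4):
    t=t+[0,0,.0005]; env.move_straight(t,v=.02); q=env.get_state(); print(q["clock"],q["tcp_pos"]-t,q["wrist_force"])
E
```

```text
T [0.6156 0.1626] blank off 0.006708492582161859
drift [ 0.4787 -0.3431] collar chk [ 0.4781 -0.343 ]
[ 0.4787 -0.3432  0.1   ] 0.23132252565894357 24.999873340129852 6.95 [-1.0786  0.2982  0.6978]
[ 0.4781 -0.3425  0.1989] 0.23468852844109375 7.7667 [ 0.2536 -0.4204 -3.4116]
7.7667
8.0667 [-0.0003  0.0003 -0.0009] [-0.0054  0.4198 -3.246 ]
8.3167 [ 0. -0. -0.] [-0.5185 -0.0232 -2.2521]
8.5667 [ 0.0001 -0.      0.0001] [-0.8571  0.1113 -2.3586]
8.8167 [ 0.     -0.      0.0001] [-0.3167 -1.2234 -2.7184]
```

```bash
cat > ins.py <<'E'
from h import *
np.set_printoptions(suppress=True,precision=2)
u=np.array([np.cos(np.radians(149.5)),np.sin(np.radians(149.5))]); w=np.array([-u[1],u[0]])
T=np.array([.6156,.1626])
def force(F0,n=3):
    f=[]
    for i in range(n):
        f.append(env.get_state()["wrist_force"]-F0); env.dwell(.02)
    return np.mean(f,0)
def base(n=8):
    return force(np.zeros(3),n)
E
python3 - <<'E'
from ins import *
R=down(150)
s=env.get_state(); env.move_straight([*s["tcp_pos"][:2],.26],v=.2)
env.goto([*(T+.0034*u),.21],R); env.move_straight([*(T+.0034*u),.180],v=.1); env.dwell(.3)
F0=base(); np.save("F0.npy",F0); print("F0",F0,env.get_state()["clock"])
for z in (.176,.173,.171,.169,.167):
    env.move_straight([*(T+.0034*u),z],v=.03); f=force(F0); print(z,f,env.get_state()["tcp_pos"][2].round(4))
    if f[2]>6: break
else:
  for a in (.0045,.0055,.0067):
    env.move_straight([*(T+a*u),.1665],v=.02); f=force(F0); print(a,f[:2]@u,f[:2]@w,f[2])
st,im=snap("in1")
print(env.get_state()["clock"])
E
```

```text
F0 [-0.25 -0.04 -2.57] 12.05
0.176 [0.4  0.04 0.04] 0.1757
0.173 [-0.19 -0.07  0.21] 0.1729
0.171 [0.56 0.38 0.14] 0.171
0.169 [0.03 0.35 0.03] 0.1689
0.167 [ 0.51 -0.23 -0.58] 0.1669
0.0045 -1.6040218341323988 0.11966580147212368 0.4215772177957146
0.0055 -3.591093667358094 0.19732922246568643 0.323214222688511
0.0067 -2.8891584749181867 0.21003034477095503 1.0548674963531817
14.5333
```

The tip is in the template hole and dragging it at about 2.9 N, as predicted. Now descend by feel.

```bash
cat > desc.py <<'E'
from ins import *
import sys
F0=np.load("F0.npy"); s=env.get_state(); p=np.load("p.npy") if len(sys.argv)>2 else T+.0067*u
z=round(s["tcp_pos"][2],4); zend=float(sys.argv[1]); log=[]
stall=0
while z>zend and stall<6:
    f=force(F0,2); fu=f[:2]@u; fw=f[:2]@w; fz=f[2]
    ru=fu+2.8; ru=np.sign(ru)*max(abs(ru)-.8,0); rw=np.sign(fw)*max(abs(fw)-.6,0)
    mv=np.clip(np.array([ru,rw])*.00012,-.0004,.0004); p=p+mv[0]*u+mv[1]*w
    hard=np.hypot(fu,fw)>7 or fz>8
    if np.linalg.norm(f)>11: z+=.0005; stall+=1
    elif hard: stall+=1
    else: z-=.0015 if z>.135 else .001; stall=0
    env.move_straight([*p,z],v=.02)
    log.append((z*1e3,fu,fw,fz,(p-T)@u*1e3,(p-T)@w*1e3))
np.save("p.npy",p)
for l in log[::2]+log[-1:]: print(np.array(l))
print(env.get_state()["clock"],env.get_state()["tcp_pos"][2])
E
python3 desc.py .130
```

```text
[165.2   -3.06   0.81   1.77   6.7    0.03]
[162.2   -2.51   0.24   0.84   6.7    0.03]
[159.2   -2.63  -0.79   0.9    6.7    0.  ]
[156.2   -2.73  -0.35   0.74   6.7   -0.05]
[153.2   -2.5   -0.23  -0.08   6.7   -0.05]
[150.2   -2.83   0.46   1.35   6.7   -0.05]
[147.2   -2.14   0.     0.59   6.7   -0.05]
[144.2   -2.86  -0.74   0.48   6.7   -0.07]
[141.2   -3.16   0.11   0.49   6.7   -0.07]
[138.2   -1.92  -0.3    0.89   6.71  -0.09]
[135.2   -2.88  -0.65   0.75   6.71  -0.1 ]
[132.7   -2.94   0.67   0.36   6.71  -0.09]
[130.7   -2.49   0.83   1.43   6.71  -0.06]
[129.7   -2.61   0.12   1.92   6.71  -0.06]
21.9 0.12961350586901413
```

```bash
python3 desc.py .1095 c
```

```text
[128.6   -3.21   0.75   0.44   6.71  -0.04]
[126.6   -2.49   0.34   0.97   6.71  -0.03]
[124.6   -2.75  -0.2    1.04   6.71  -0.03]
[122.6   -2.58   0.85   1.22   6.71   0.  ]
[120.6   -2.87   0.72   0.26   6.71   0.02]
[118.6   -3.25   0.34   0.31   6.71   0.03]
[116.6   -2.56   1.1    0.42   6.71   0.11]
[114.6   -2.45   0.51   0.89   6.71   0.11]
[112.6   -3.3    0.44   0.5    6.71   0.11]
[110.6   -2.82   0.99   0.11   6.71   0.15]
[108.6   -2.82  -0.18   0.54   6.71   0.15]
[108.6   -2.82  -0.18   0.54   6.71   0.15]
27.85 0.10848804530167491
```

```bash
python3 - <<'E'
from ins import *
F0=np.load("F0.npy"); p=np.load("p.npy"); z=.1086
for i in range(6):
    p=p+.0002*u; env.move_straight([*p,z],v=.02); f=force(F0,4); print("u",(p-T)@u*1e3,f[:2]@u,f[:2]@w,f[2])
    if f[:2]@u<-5: break
p=p-.0001*u
for i in range(5):
    f=force(F0,3); print(z,f)
    if f[2]>5: break
    z-=.0006; env.move_straight([*p,z],v=.02)
env.open(); s=env.get_state(); print(s["clock"],s["tcp_pos"])
env.move_straight([*p,.20],v=.2)
R=down(150)
# bolt hole a is at (130,0)mm, template x axis ~ -9.5deg
fb=onz("top",(379,304),.0925)[:2]
L=T+.0062*u-fb; th=np.degrees(np.arctan2(L[1],L[0]))-68.85; print("first",fb,np.hypot(*L),th)
x=np.array([np.cos(np.radians(th)),np.sin(np.radians(th))]);y=np.array([-x[1],x[0]])
B=T+.0062*u-.13*x; A=T+.0062*u-.336*y; print("A",A,"B",B)
env.goto([*B,.192],R); env.dwell(.2); sB,imB=snap("hb")
env.goto([*A,.192],R); env.dwell(.2); sA,imA=snap("ha")
b1=np.array([.537,-.353]); env.goto([*b1,.208],R); env.dwell(.2); s1,i1=snap("b1")
tiles=[]
for s,im,P in((sB,imB,[*B,.078]),(sA,imA,[*A,.078]),(s1,i1,[*b1,.094])):
    c=np.round(proj(P,s)).astype(int); print(c); tiles.append(cv2.resize(im[c[1]-25:c[1]+25,c[0]-32:c[0]+32],None,fx=6,fy=6,interpolation=cv2.INTER_CUBIC))
c=np.round(proj([*(T+.006*u),.1],sB)).astype(int);print("drift px",c)
cc=imB[max(c[1]-60,0):,:][:120,max(c[0]-77,0):][:,:154]; tiles.append(cv2.resize(cc,(384,300)))
cv2.imwrite("pics/tiles.png",np.vstack([np.hstack(tiles[:2]),np.hstack(tiles[2:])]))
import pickle; pickle.dump((sB,sA,s1),open("st2.pkl","wb")); print(env.get_state()["clock"])
E
```

```text
u 6.909489544755108 -2.4375894390547526 0.2185923713555247 -0.23840756879319347
u 7.109489544755074 -2.929510228076685 0.1632847605401669 -0.2693880609093462
u 7.309489544755039 -2.798979404359076 -0.08574509805608851 -0.5916177468656079
u 7.509489544755005 -2.781913735641438 -0.06627563168620124 -0.8839862055859238
u 7.709489544754971 -3.594939117463126 0.12398503619008042 -1.3689701748164311
u 7.909489544754936 -4.33041507812447 0.1664221336538462 -1.731437315562875
0.1086 [ 4.01 -2.39 -2.51]
0.108 [ 3.28 -2.93  1.61]
0.1074 [ 1.98 -3.35  5.1 ]
31.6083 [0.61 0.17 0.11]
first [ 0.43 -0.15] 0.3644671870680226 -7.708971838670259
A [ 0.57 -0.17] B [0.48 0.18]
[313 240]
[312 242]
[310 242]
drift px [375 392]
35.675
```

View pics/tiles.png

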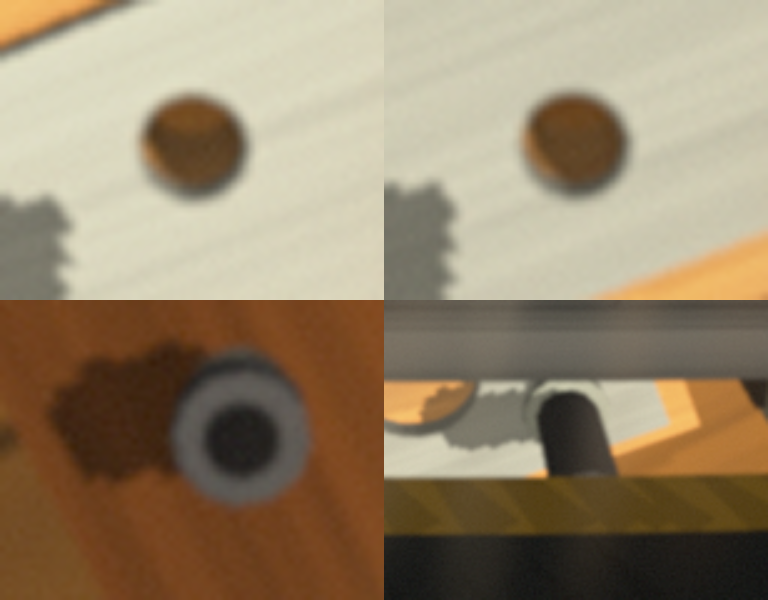

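The tiles show both bolt holes fully dark, so they are aligned: b at tile (193,145) and a at tile (191,145). Bolt1's head is at tile (241,137), and the drift stands in the locating hole with its collar down. Fit bolt1 in hole a.

```bash
cat > bolt.py <<'E'
from ins import *
R=down(150)
def fit(G,H):
    env.goto([*G,.125],R); env.move_straight([*G,.1],v=.08); env.close(f_grip=25)
    s=env.get_state(); print("grip",s["gripper_width"]*93,s["wrist_force"],s["clock"])
    env.move_straight([*G,.195],v=.2); env.goto([*H,.18],R); env.move_straight([*H,.153],v=.12); env.dwell(.25)
    F0=base(6); print("F0",F0)
    p=np.array(H); z=.153; log=[]; rim=0; p0=p.copy(); n=0
    while z>.0965 and n<45:
        n+=1; env.move_straight([*p,z],v=.04); f=force(F0,2); log.append(np.r_[z*1e3,f,(p-p0)*1e3])
        if f[2]>5 and z>.135:      # on the rim: back up, spiral
            rim+=1; a=rim*2.4; p=p0+.0004*np.sqrt(rim)*1.5*np.array([np.cos(a),np.sin(a)]); z+=.002; env.move_straight([*p,z],v=.04); z-=.001; continue
        l=f[:2]*np.clip(1-.7/max(np.hypot(*f[:2]),1e-6),0,1); p=p+np.clip(l*.00015,-.0005,.0005)
        if f[2]>9: z+=.0007; continue
        if f[2]<5: z-=.003 if z>.1 else .001
    for l in log[::2]+log[-1:]: print(l)
    s=env.get_state(); print("end",s["tcp_pos"],s["clock"])
    return z
E
python3 - <<'E'
from bolt import *
import pickle
sB,sA,s1=pickle.load(open("st2.pkl","rb")); np.set_printoptions(suppress=True,precision=4)
B=onz("wrist",(312.8,238.8),.078,sB)[:2];A=onz("wrist",(311.4,240.8),.078,sA)[:2];G=onz("wrist",(317.8,239.4),.094,s1)[:2]
print(A,B,G); np.save("B.npy",B)
np.set_printoptions(suppress=True,precision=2)
fit(G,A)
E
```

```text
[ 0.5646 -0.167 ] [0.4808 0.1835] [ 0.5383 -0.3473]
grip 17.522459012510232 [ 0.22 -0.03  0.03] 37.7333
F0 [-0.23 -0.01 -0.63]
[153.     0.49  -0.08  -0.75   0.     0.  ]
[147.     0.29  -0.07   0.43   0.01  -0.  ]
[141.     0.54  -0.43  -0.     0.01  -0.  ]
[135.     0.11   0.2    0.07   0.07   0.  ]
[129.     0.03  -0.51   0.05   0.07   0.  ]
[123.     0.23  -0.09  -0.42   0.07   0.  ]
[117.     0.09  -0.09   0.32   0.07   0.  ]
[111.    -0.53   0.18  -0.26   0.07  -0.  ]
[105.     0.26   0.1   -0.47   0.08  -0.01]
[99.    0.17 -0.31  0.32  0.1  -0.01]
[97.    0.75  0.54  0.61  0.1  -0.01]
[97.    0.75  0.54  0.61  0.1  -0.01]
end [ 0.56 -0.17  0.1 ] 45.7917
```

```bash
python3 - <<'E'
from bolt import *
env.open(); s=env.get_state(); env.move_straight([*s["tcp_pos"][:2],.17],v=.2)
D=np.array([.4787,-.3431]);G=np.array([.5383,-.3473]); 
env.goto([*(2*G-D),.2],R)
fit(2*G-D,np.load("B.npy"))
env.open(); s=env.get_state(); env.move_straight([*s["tcp_pos"][:2],.22],v=.25)
env.goto([.48,.0,.30],R); env.dwell(.1)
st,im=snap("final"); cv2.imwrite("pics/top1.png",cv2.resize(env.capture("scene")[120:330,190:440,::-1],None,fx=3,fy=2.8,interpolation=cv2.INTER_CUBIC)[:590,:790])
print(env.get_state()["clock"])
E
```

```text
grip 16.916850422579493 [ 0.23  0.58 -0.49] 50.3833
F0 [ 0.35 -0.19 -0.31]
[153.    -0.69   0.16  -0.3    0.     0.  ]
[147.    -0.41   0.81  -0.43  -0.     0.  ]
[141.    -0.3    0.86   0.01  -0.02   0.03]
[135.    -0.13   0.1    0.37  -0.03   0.06]
[129.    -0.03   0.12  -0.49  -0.03   0.06]
[123.    -0.64  -0.55  -0.14  -0.06   0.06]
[117.    -0.79  -0.2    0.03  -0.07   0.04]
[111.     0.24  -0.19  -0.26  -0.09   0.04]
[105.    -0.16   0.39   0.34  -0.09   0.04]
[99.   -0.76  0.3   0.17 -0.1   0.04]
[97.    0.03  0.94  0.37 -0.12  0.05]
[97.    0.03  0.94  0.37 -0.12  0.05]
end [0.48 0.18 0.1 ] 59.6583
62.5833
```

View pics/top1.png

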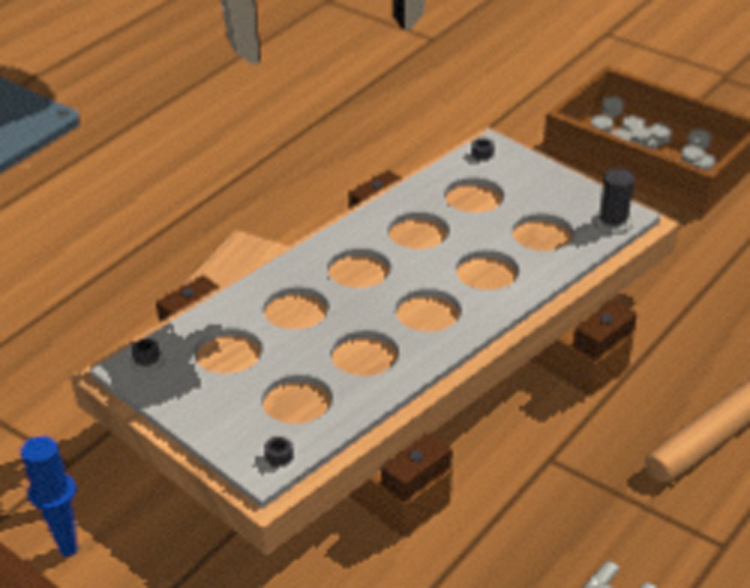

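The picture shows the drift upright at (617,200) and both bolt heads down on the template at (482,150) and (278,452). Nothing else has been disturbed.

```bash
python3 -c "
from cell import env
print(env.job_done())"
```

```text
the job is handed in; nothing more can be done
None
```

The drift is home in the locating hole and both bolts are in with their heads down; I handed the job in at about 63 s, and the interface gave no verdict.

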